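# Find the full test mass by its heft and weigh it in on the dial balance

## Robot

A 7-joint arm with a two-finger parallel gripper is mounted at the origin on a cart in front of the work surface, level with it; the furniture and walls round the work are solid. World frame = base frame: x ahead of the robot, y to its left, z up, the work surface at z = 0. Lengths are in m, angles in rad, forces in N, time in s.
With the tool pointing down it reaches from about 0.35 to 0.9 m from the base axis. Payload 19.9 kg.
Tool frame: the origin (TCP) lies between the finger pads; the fingertips stand 19 mm ahead of it and the grasp point (between the pads) is the TCP; z points along the fingers, y is the direction in which the jaws open and shut (so a half turn about z gives the same grasp; the last joint's range is limited). The gripper opens to 94 mm and grips with 3 to 60 N. Pads are 16 mm wide; open, the fingers measure 119 mm over their backs; the gripper's body (75 mm by 177 mm) begins 78 mm behind the grasp point.
Start: joints at [1.244, 0.417, -0.01, 1.614, 0.005, 1.111, -0.053], TCP at [0.176, -0.6, 0.224] pointing down, gripper open.
Joint ranges: [-2.81, 2.81], [-0.39, 2.02], [-1.27, 1.25], [0.06, 2.57], [-1.19, 4.33], [0.19, 2], [-2.82, 2.82]. Speed limits (rad/s): [1.89, 1.89, 2.39, 2.39, 3.01, 3.01, 3.01].

## Interface

Orientations are given as a 3x3 rotation matrix whose columns are the frame's x, y, z axes.
In Python, from rig import robot gives the robot as it stands. Calls block until the motion is done:
- robot.move_ptp(position, orientation): joint-space move of the TCP to a pose.
- robot.move_linear(position, velocity=0.15, frame=None, threshold=None): straight line of the TCP; frame=None keeps the orientation; velocity is the mean speed in m/s. With threshold (N) it stops when the force on the tool has changed by that much, and returns True; else False.
- robot.goto_joints(angles): joint-space move.
- robot.gripper_to(opening): finger opening in m; the grip force is fixed at half the most; returns when the fingers have stopped.
- robot.pause(seconds).
- robot.ik(position, orientation): joint angles nearest the present ones, or None.
- robot.get_state(): the state.
- robot.grab_frame(name): name is "scene" or "side" or "wrist"; returns the picture (480x640x3 uint8, red, green, blue); there is no depth.
- robot.camera_info(name): a dict with "fx", "fy", "cx", "cy" (pixels), "rvec" (rotation vector, rad) and "tvec" (3), from world to camera coordinates, as OpenCV has them. Camera axes: x right, y down, z forward; pixel columns grow to the right and rows downward; lengths in m; the calibration is good to about 2 mm. A picture is of the moment at which its call begins: read the wrist's pose just before it. camera_info takes no time and is no camera call; for the wrist camera it gives the pose at the moment of the call.
A pose or a line that the arm cannot do raises robot.PlanningError and nothing moves.
- robot.sign_off(): hands the job in, once; it reports no verdict.
The state is a dict: "time": time; "qpos": joint angles; "joint_vel": joint speeds; "effort": joint torques, N m; "ee_pos": TCP position; "tool_rot": TCP orientation; "force": force on the tool from outside, world axes, zero at the start; "moment": the same for the moment, N m; "opening": finger opening in m.
Only numpy, scipy, OpenCV 4.12 (cv2) and the standard library are available. Lean on these libraries where they do the work, as an engineer would, in place of code of your own. Each camera call takes 0.05 s, during which the arm holds its last target. There are 200 camera calls.

## Task

Three test masses that look alike stand on the rubber mat, but two are hollow dummies: find the solid one by feeling which is by far the heaviest, and stand it upright on the pan of the dial balance, gently. Then turn the balance's dial until the pointer comes to rest on the broad centre mark. Leave the two dummies standing upright on the mat and do not disturb the other things on the bench.

Things in the scene. Friction and masses are not known exactly. Their poses are not given: they have to be found in the camera images.
- test_mass_1: one of three test masses that look exactly alike: plain grey steel cylinder 46 mm across and 69 mm high, with a thin wire eye on top up to 97 mm (grip the cylinder, not the eye); origin at the centre of its underside, z up. One of the three is solid and weighs 620 to 940 g, the other two are hollow dummies of 220 to 340 g; which is which changes and shows only in the weight
- test_mass_2: one of three test masses that look exactly alike: plain grey steel cylinder 46 mm across and 69 mm high, with a thin wire eye on top up to 97 mm (grip the cylinder, not the eye); origin at the centre of its underside, z up. One of the three is solid and weighs 620 to 940 g, the other two are hollow dummies of 220 to 340 g; which is which changes and shows only in the weight
- test_mass_3: one of three test masses that look exactly alike: plain grey steel cylinder 46 mm across and 69 mm high, with a thin wire eye on top up to 97 mm (grip the cylinder, not the eye); origin at the centre of its underside, z up. One of the three is solid and weighs 620 to 940 g, the other two are hollow dummies of 220 to 340 g; which is which changes and shows only in the weight
- bench_mat: grey rubber mat 240 x 280 x 3 mm, fixed to the bench; the masses, amber bottle, thickness gauge, slide rack, tin and marker lie or stand on it. Origin at the centre of its underside
- balance: housing of the dial balance, fixed: box 150 mm (x) by 300 mm (y), flat top (deck) 60 mm above the bench; origin at the centre of its underside, front to -x. Steel pan at the left (+y) end, dial at the right (-y). On the deck at the back stands the pointer's hood, a closed box with clear front: x 34 to 70 mm, y -43 to 43 mm, 68 mm high above the deck
- pan: round flat steel pan, 88 mm across, on a stem; origin at the centre of its upper face (86 mm above the bench when the pointer is at the centre). It stays level, rises 5 mm when empty and sinks 5 mm when overloaded
- pointer (a joint): angle of the balance's black needle (62 mm long, behind the hood's clear front): 0 at the broad centre mark (0.07 wide); negative, to the right (stop at -0.2), when the pan is too light for the dial's setting, positive, to the left towards the pan (stop at 0.2), when too heavy. 100 g moves it by 0.12; it settles in about half a second
- dial (a joint): angle of the dial, growing clockwise seen from above, 0 to 2.0. The pointer stands at the centre for a load of 500 g + 300 g x angle. First long tick = 500 g, long ticks every 100 g (1/3 rad), short ones between. Stays where it is left; starts near the low end. It tilts up to 0.04 rad with the balance's beam, so the pointer reads true only when the dial is let go
- dial_grip (a point): on the dial's axis in its black bar grip, 94 mm above the bench. The bar is 46 mm long (along this point's x, the white index at its +x end), 13 mm thick (along y), reaching from 23 mm below this point to 10 mm above it; below that a round skirt 60 mm across
- bottle_amber: small amber bottle with black cap, 37 mm across, 95 mm high; origin at the centre of its underside
- thickness_gauge: bench thickness gauge with round clock face, black foot 34 x 52 mm (along y), 88 mm high; origin at the centre of its underside
- tape_roll: narrow roll of red tape lying flat, 80 mm across, 15 mm high; origin at the centre of its underside
- wash_bottle: white squeeze bottle with red bent spout, 55 mm across and 133 mm high to its cap, the spout (90 mm over all) up to 171 mm; origin under the middle of the whole, the bottle's axis 18 mm from it along its own x
- sample_tin: round grey sample tin, 66 mm across, 23 mm high; origin at the centre of its underside
- stopwatch: black digital stopwatch lying face up, 70 x 58 x 17 mm; origin at the centre of its underside
- lab_roller: rubber hand roller with black handle, 61 x 254 mm (along y), 95 mm high; origin at the centre of its underside
- wide_tape_roll: wide roll of tan tape lying flat, 84 mm across, 48 mm high; origin at the centre of its underside
- slide_rack: purple slide rack, an upright grid 22 mm thick (x), 60 mm wide (y), 74 mm high; origin at the centre of its underside
- marker: felt marker lying on the far edge of the mat, 132 mm long (along y), 18 mm thick; origin at the centre of its underside

How it is judged:
At the end, for the whole second after the job is handed in: One test mass stands upright (within 0.1 rad) on the pan, its axis within 25 mm of the pan's centre, and the pointer rests on the centre mark (within 0.04 rad, not swinging), which only the solid one can do; the other two stand upright and at rest on the mat; everything is released ((((horizontal distance between test_mass_1 and pan below 0.025 m and z of test_mass_1 in the frame of pan between -0.006 and 0.006 m and angle between test_mass_1's own z axis and vertical below 0.1 rad and linear speed of test_mass_1 below 0.02 m/s) and (angle between test_mass_2's own z axis and vertical below 0.1 rad and height (world z) of test_mass_2 between -0.006 and 0.01 m and linear speed of test_mass_2 below 0.02 m/s and x of test_mass_2 in the frame of bench_mat between -0.12 and 0.12 m and y of test_mass_2 in the frame of bench_mat between -0.14 and 0.14 m) and (angle between test_mass_3's own z axis and vertical below 0.1 rad and height (world z) of test_mass_3 between -0.006 and 0.01 m and linear speed of test_mass_3 below 0.02 m/s and x of test_mass_3 in the frame of bench_mat between -0.12 and 0.12 m and y of test_mass_3 in the frame of bench_mat between -0.14 and 0.14 m)) or ((horizontal distance between test_mass_2 and pan below 0.025 m and z of test_mass_2 in the frame of pan between -0.006 and 0.006 m and angle between test_mass_2's own z axis and vertical below 0.1 rad and linear speed of test_mass_2 below 0.02 m/s) and (angle between test_mass_1's own z axis and vertical below 0.1 rad and height (world z) of test_mass_1 between -0.006 and 0.01 m and linear speed of test_mass_1 below 0.02 m/s and x of test_mass_1 in the frame of bench_mat between -0.12 and 0.12 m and y of test_mass_1 in the frame of bench_mat between -0.14 and 0.14 m) and (angle between test_mass_3's own z axis and vertical below 0.1 rad and height (world z) of test_mass_3 between -0.006 and 0.01 m and linear speed of test_mass_3 below 0.02 m/s and x of test_mass_3 in the frame of bench_mat between -0.12 and 0.12 m and y of test_mass_3 in the frame of bench_mat between -0.14 and 0.14 m)) or ((horizontal distance between test_mass_3 and pan below 0.025 m and z of test_mass_3 in the frame of pan between -0.006 and 0.006 m and angle between test_mass_3's own z axis and vertical below 0.1 rad and linear speed of test_mass_3 below 0.02 m/s) and (angle between test_mass_1's own z axis and vertical below 0.1 rad and height (world z) of test_mass_1 between -0.006 and 0.01 m and linear speed of test_mass_1 below 0.02 m/s and x of test_mass_1 in the frame of bench_mat between -0.12 and 0.12 m and y of test_mass_1 in the frame of bench_mat between -0.14 and 0.14 m) and (angle between test_mass_2's own z axis and vertical below 0.1 rad and height (world z) of test_mass_2 between -0.006 and 0.01 m and linear speed of test_mass_2 below 0.02 m/s and x of test_mass_2 in the frame of bench_mat between -0.12 and 0.12 m and y of test_mass_2 in the frame of bench_mat between -0.14 and 0.14 m))) and value of joint pointer between -0.04 and 0.04 rad and velocity of joint pointer between -0.05 and 0.05 rad/s); the robot touches nothing.
It fails at once if one of the other things on the bench is shifted by more than 3 cm or tipped by more than 0.3 rad (distance of any of bottle_amber, thickness_gauge, tape_roll, wash_bottle, sample_tin, stopwatch, lab_roller, wide_tape_roll, slide_rack, marker from where it was at the start of the episode above 0.03 m or angle between any of bottle_amber, thickness_gauge, tape_roll, wash_bottle, sample_tin, stopwatch, lab_roller, wide_tape_roll, slide_rack, marker's own z axis and vertical above 0.3 rad).
It fails at once if a test mass is knocked or laid over (more than 0.6 rad) (angle between any of test_mass_1, test_mass_2, test_mass_3's own z axis and vertical above 0.6 rad).
It fails at once if the pan is struck or pressed with more than 30 N (contact force between pan and anything else above 30 N).
It also fails if it takes over 72 s, if anything falls off the work surface, if the arm or the gripper's body presses on something with over 40 N, if the wrist force passes 120 N, or if a joint passes its speed limit or range.

## Working session

There is one attempt and no reset: what is moved stays moved. The work goes in short steps, each a Python script; the robot and the scene stay as the last script left them, time stands still between calls to the robot, and variables do not carry over. Pictures are saved under pics/ and viewed, about 8 in all and at most 12, crops included, and the job is handed in when it is done.

```bash
mkdir -p pics
cat > h.py <<'E'
import numpy as np, cv2
from rig import robot
def snap(cam,fn=None):
    ci=robot.camera_info(cam); im=robot.grab_frame(cam)
    if fn: cv2.imwrite('pics/'+fn,im[:,:,::-1])
    return im,ci
def ray(ci,u,v):
    R=cv2.Rodrigues(np.array(ci['rvec'],float))[0]; t=np.array(ci['tvec'],float).ravel()
    d=R.T@np.array([(u-ci['cx'])/ci['fx'],(v-ci['cy'])/ci['fy'],1]); return -R.T@t,d
def onz(ci,u,v,z):
    o,d=ray(ci,u,v); return o+d*(z-o[2])/d[2]
def proj(ci,p):
    return cv2.projectPoints(np.array(p,float).reshape(-1,1,3),np.array(ci['rvec'],float),np.array(ci['tvec'],float),np.array([[ci['fx'],0,ci['cx']],[0,ci['fy'],ci['cy']],[0,0,1.]]),None)[0].reshape(-1,2)
def down(yaw): # jaws along (-sin,cos)... tool y direction; z down
    c,s=np.cos(yaw),np.sin(yaw); y=np.array([-s,c,0]); z=np.array([0,0,-1.]); return np.column_stack([np.cross(y,z),y,z])
E
python3 - <<'E'
from h import *
for c in('scene','side','wrist'):
    im,ci=snap(c,c+'0.png'); o,_=ray(ci,0,0); print(c,ci['fx'],o,ray(ci,320,240)[1])
s=robot.get_state();print(s['time'],s['tool_rot'],s['force'])
E
```

```text
scene 531.7871919350913 [-0.29326284 -0.62782795  1.2466976 ] [ 0.5406253   0.43433219 -0.7209384 ]
side 451.42952028869354 [0.20292135 0.95797219 0.85514433] [ 0.2867835  -0.73646651 -0.61277021]
wrist 413.98073086545963 [ 0.24451387 -0.58047187  0.38413327] [-0.23713941 -0.08085352 -0.96820846]
0.15 [[ 9.59417859e-01  2.81988065e-01 -3.20632973e-04]
 [ 2.81988239e-01 -9.59417482e-01  8.53057881e-04]
 [-6.70687382e-05 -9.08853693e-04 -9.99999585e-01]] [-0.28142749  0.50315851 -0.16286179]
```

View pics/scene0.png

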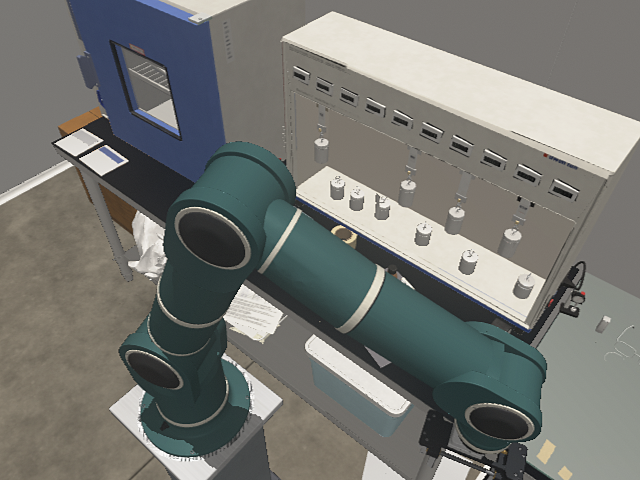

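View pics/side0.png

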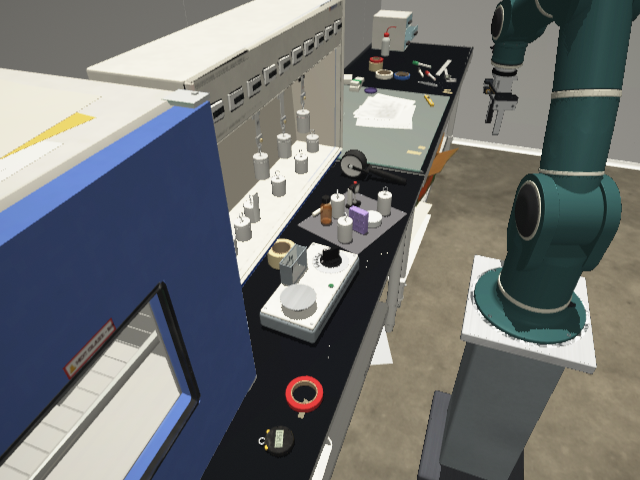

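Side view: mat at about (352,220), with masses near (385,203), (338,203), (345,230). The balance is at (310,290), pan at (298,300), dial at (330,258). I'll convert these roughly to positions and enlarge that area.

Run:
```python
from h import *
im=cv2.imread('pics/side0.png'); ci=robot.camera_info('side')
cv2.imwrite('pics/sidecrop.png',cv2.resize(im[140:345,225:425],None,fx=2.9,fy=2.9,interpolation=cv2.INTER_CUBIC))
for n,u,v,z in [('mA',385,196,.072),('mB',338,197,.072),('mC',345,222,.072),('pan',298,300,.091),('dial',330,254,.1)]+[('mat',u,v,.003) for u,v in [(299,220),(352,249),(407,208),(345,182)]]+[('bal',u,v,.06) for u,v in [(261,320),(314,338),(358,256)]]: print(n,onz(ci,u,v,z).round(3))
```

```text
mA [ 0.453 -0.27   0.072]
mB [ 0.594 -0.214  0.072]
mC [ 0.53  -0.09   0.072]
pan [0.528 0.273 0.091]
dial [0.511 0.098 0.1  ]
mat [ 0.704 -0.143  0.003]
mat [ 0.496 -0.057  0.003]
mat [ 0.387 -0.329  0.003]
mat [ 0.638 -0.423  0.003]
bal [0.598 0.335 0.06 ]
bal [0.461 0.343 0.06 ]
bal [0.451 0.035 0.06 ]
```

View pics/sidecrop.png

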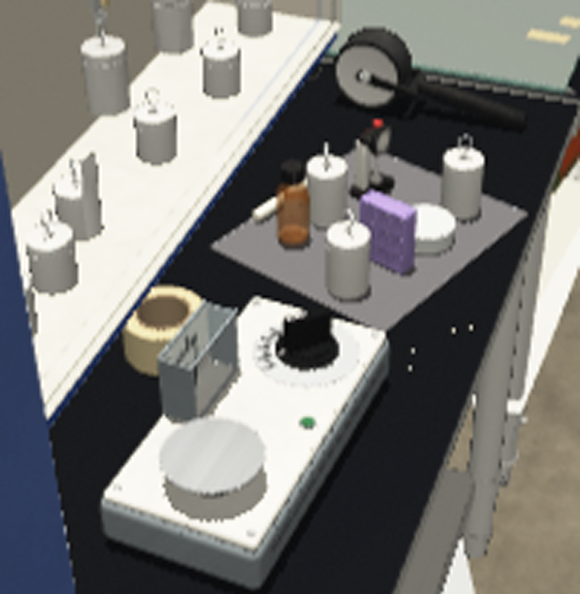

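Run:
```python
from h import *
robot.move_ptp([0.46,-0.12,0.42],down(np.pi))
im,ci=snap('wrist','w1.png'); print(ray(ci,320,240), robot.get_state()['qpos'], robot.get_state()['time'])
im,ci=snap('scene','s1.png')
```

```text
(array([ 0.53114361, -0.12156212,  0.57988702]), array([-0.2507612 , -0.01159124, -0.96808289])) [ 0.62494367  0.03112501 -0.44257105  1.66228695  0.01330168  1.45169208
 -1.39091399] 2.3167
```

View pics/w1.png

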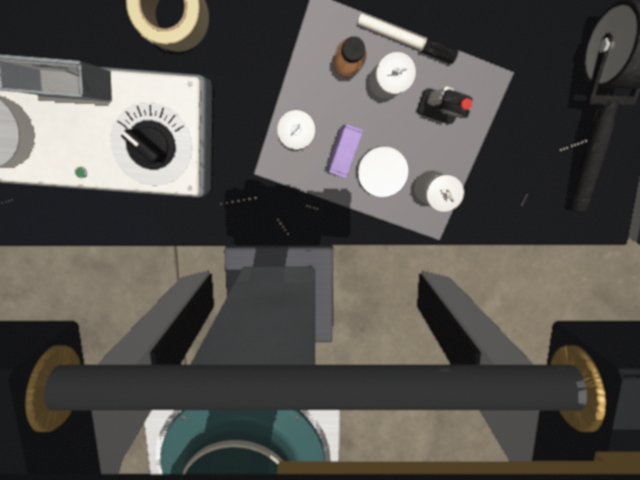

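Wrist view: masses at (296,130), (396,73) and (445,191), tin at (383,172), rack (346,151), gauge (447,103), bottle (350,57). The dial is at (150,145) with its index towards the upper left, and the pan's edge is at the left.

Run:
```python
from h import *
im=cv2.imread('pics/w1.png'); ci=robot.camera_info('wrist'); g=cv2.cvtColor(im,cv2.COLOR_BGR2GRAY)
def P(n,u,v,z): print(n,(u,v),onz(ci,u,v,z).round(4))
for n,(u,v) in dict(m1=(296,130),m2=(396,73),m3=(445,191)).items():
    w=g[v-26:v+27,u-26:u+27]; 
    m=(w>200).astype(np.uint8); c=max(cv2.findContours(m,0,1)[0],key=cv2.contourArea)
    (x,y),r=cv2.minEnclosingCircle(c); P(n,x+u-26,y+v-26,.072); print(r, 'expected r', .023/(.58-.072)*414)
P('bottle',352,47,.098);P('gauge',452,102,.08);P('rack',349,138,.077);P('rack2',337,165,.077);P('rack3',360,128,.077);P('tin',383,170,.026)
for u,v in [(310,-3),(513,72),(439,240),(255,174)]: P('mat',u,v,.003)
P('deck fr',(207),190,.06);P('deck br',207,77,.06);P('hoodtop',108,70,.128)
P('dial',150,145,.071)
c=np.concatenate([cv2.resize(im[90:200,90:210],None,fx=4,fy=4,interpolation=cv2.INTER_CUBIC)])
cv2.imwrite('pics/dial.png',c)
```

```text
m1 (295.783504486084, 128.9175262451172) [ 0.5359 -0.0985  0.072 ]
19.121309280395508 expected r 18.744094488188974
m2 (395.9166660308838, 72.16666603088379) [ 0.5989 -0.2144  0.072 ]
20.433765411376953 expected r 18.744094488188974
m3 (445.0, 193.0) [ 0.4593 -0.2814  0.072 ]
18.43918800354004 expected r 18.744094488188974
bottle (352, 47) [ 0.6209 -0.1612  0.098 ]
gauge (452, 102) [ 0.5656 -0.279   0.08  ]
rack (349, 138) [ 0.5254 -0.1615  0.077 ]
rack2 (337, 165) [ 0.4939 -0.1477  0.077 ]
rack3 (360, 128) [ 0.5368 -0.1742  0.077 ]
tin (383, 170) [ 0.4835 -0.2114  0.026 ]
mat (310, -3) [ 0.6966 -0.1151  0.003 ]
mat (513, 72) [ 0.6082 -0.3799  0.003 ]
mat (439, 240) [ 0.3816 -0.2996  0.003 ]
mat (255, 174) [ 0.4762 -0.0382  0.003 ]
deck fr (207, 190) [0.4616 0.0148 0.06  ]
deck br (207, 77) [0.5954 0.0062 0.06  ]
hoodtop (108, 70) [0.5938 0.0902 0.128 ]
dial (150, 145) [0.5173 0.0768 0.071 ]
```

View pics/dial.png

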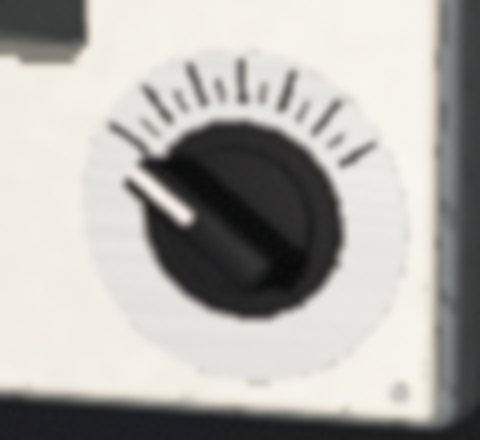

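```bash
cat >> h.py <<'E'
def fz(n=5):
    f=[]
    for _ in range(n): robot.pause(.05); f.append(robot.get_state()['force'])
    return np.mean(f,0)
def best(p,yaw):
    for y in sorted([yaw,yaw+np.pi],key=lambda y:(lambda q:9 if q is None else abs(q[6]))(robot.ik(p,down(y)))): return down(y)
def weigh(x,y,yaw):
    R=best([x,y,.16],yaw); robot.move_ptp([x,y,.16],R); robot.gripper_to(.068)
    robot.move_linear([x,y,.05],.12); robot.pause(.2); f0=fz(); robot.gripper_to(.03)
    robot.move_linear([x,y,.075],.08); robot.pause(.3); f1=fz(); s=robot.get_state()
    m=-(f1-f0)[2]/9.81; print('mass',round(m,3),f0.round(2),f1.round(2),'open',round(s['opening'],4),s['moment'],'t',s['time']); return m
def putdown(x,y):
    robot.move_linear([x,y,.0505],.06); robot.gripper_to(.068); robot.move_linear([x,y,.16],.15)
E
python3 - <<'E'
from h import *
m=weigh(.536,-.0985,np.pi/2)
if m<.45:
    putdown(.536,-.0985); m=weigh(.459,-.281,np.pi/2)
print(robot.get_state()['ee_pos'],robot.get_state()['qpos'])
snap('wrist','w2.png')
E
```

```text
mass 0.829 [-0.24  0.12 -0.59] [ 0.   -0.55 -8.72] open 0.0455 [-0.05094592 -0.08254968  0.00929408] t 7.2167
[ 0.53601011 -0.09848334  0.07494601] [ 0.51769989  0.51811613 -0.49142687  1.91777538  0.33622246  0.78694415
 -0.159462  ]
```

Run:
```python
from h import *
# pan from the side view taken before: bright disc contour; dial geometry from w1 (use side cam calibration)
im=cv2.imread('pics/side0.png'); ci=robot.camera_info('side')
w=im[280:320,272:324]; g=cv2.cvtColor(w,cv2.COLOR_BGR2GRAY)
for u,v in [(281,298),(317,298),(299,284),(297,311)]: print(onz(ci,u,v,.091).round(4))
```

```text
[0.5689 0.2807 0.091 ]
[0.4883 0.252  0.091 ]
[0.5472 0.2219 0.091 ]
[0.5167 0.3066 0.091 ]
```

Mass 1 is the solid one (0.83 kg). I'll carry it high towards the pan and take a close look from there.

Run:
```python
from h import *
robot.move_linear([.536,-.0985,.22],.2)
robot.move_linear([.532,.16,.24],.2)
im,ci=snap('wrist','w3.png'); print(ray(ci,320,240)); print(proj(ci,[.53,.265,.091]),proj(ci,[.518,.076,.1]), fz(2), robot.get_state()['time'],robot.get_state()['opening'])
```

```text
(array([0.53349952, 0.22824174, 0.39999592]), array([ 0.01036779, -0.24968886, -0.96837389]))
[[310.60678236  79.53957166]] [[296.2130591  331.55249371]] [-0.47520074  0.02790033 -7.38671939] 9.7417 0.0452847413625097
```

View pics/w3.png

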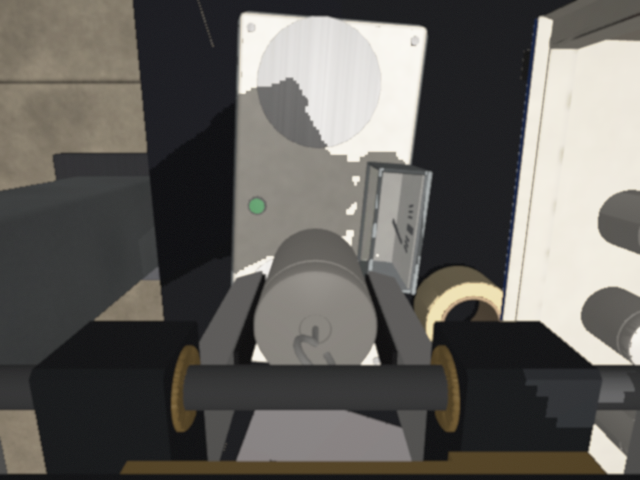

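The pan disc is centred at about (319.5,82), and the mass hangs upright in the jaws. Next I place it.

Run:
```python
from h import *
p=onz(robot.camera_info('wrist'),319.5,82,.091); print('pan',p.round(4)); x,y=p[:2]
assert abs(x-.53)<.015 and abs(y-.265)<.015
robot.move_linear([x,y,.19],.15); robot.move_linear([x,y,.146],.08); robot.pause(.3); f0=fz(3)
hit=robot.move_linear([x,y,.128],.02,threshold=6); s=robot.get_state(); print(hit,f0,s['force'],s['ee_pos'])
robot.gripper_to(.068); robot.pause(.2); print(fz(3))
robot.move_linear([x,y,.2],.12); print(robot.get_state()['time'])
# view back over dial + pan
robot.move_linear([.50,.02,.26],.25)
im,ci=snap('wrist','w4.png'); print(proj(ci,[[x,y,.081],[.518,.076,.1]]))
```

```text
pan [0.5363 0.2637 0.091 ]
True [-0.18545102 -0.14414341 -8.08393222] [ 2.05074182  1.29172676 -3.08850019] [0.53603478 0.26341692 0.1332516 ]
[-0.00998798 -0.29455929 -0.52579825]
14.0583
[[ 367.44474406 -124.44547414]
 [ 338.33849525  153.03983485]]
```

View pics/w4.png

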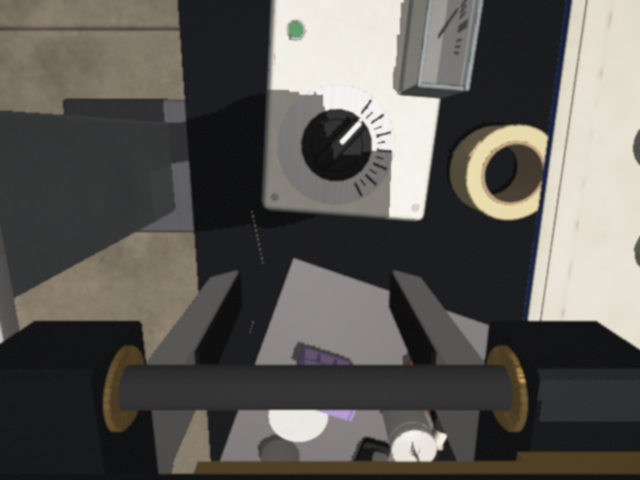

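Dial at (337,144), with the white index pointing to (362,121) at upper right. The needle leans left (too heavy), as expected. Next: dial geometry, then turn it with joint 7.

Run:
```python
from h import *
ci=robot.camera_info('wrist'); im=cv2.imread('pics/w4.png'); hsv=cv2.cvtColor(im,cv2.COLOR_BGR2HSV)
g=cv2.cvtColor(im,cv2.COLOR_BGR2GRAY)[95:195,285:390]
m=(g<48).astype(np.uint8); c=max(cv2.findContours(m,0,1)[0],key=cv2.contourArea); (a,b),r=cv2.minEnclosingCircle(c); print('dark circ',a+285,b+95,r)
C=onz(ci,337,144,.071); print('skirt',C, onz(ci,a+285,b+95,.071))
i0=onz(ci,342,143,.104); i1=onz(ci,362,121,.104); d=i1-i0; yaw=np.arctan2(d[1],d[0]); print(i0,i1,'bar yaw',yaw)
t=[onz(ci,u,v,.062) for u,v in [(366,103),(374,191+0)]]
for q in [onz(ci,u,v,.062) for u,v in [(366,104),(362,190)]]: e=q-C; print('tick yaw',np.arctan2(e[1],e[0]),np.hypot(e[0],e[1]))
for yy in (yaw,yaw+np.pi):
  for dl in (0,-1.1):
    q=robot.ik([C[0],C[1],.098],down(yy+dl)); print(yy,dl,q)
cv2.imwrite('pics/d4.png',cv2.resize(im[80:215,255:445],None,fx=4,fy=4,interpolation=cv2.INTER_CUBIC))
```

```text
dark circ 335.5909080505371 144.8636360168457 35.04558563232422
skirt [0.51826587 0.08217796 0.071     ] [0.51711696 0.08148229 0.071     ]
[0.52038187 0.08370471 0.104     ] [0.53479522 0.09949863 0.104     ] bar yaw 0.8310699896091353
tick yaw 0.9301851010454121 0.03993308316535578
tick yaw -1.0452234866641457 0.0451540252094189
0.8310699896091353 0 [ 0.5237372   0.59203558 -0.94477716  1.94545728  0.60599639  0.91729863
  1.67281658]
0.8310699896091353 -1.1 [ 0.3914807   0.51610985 -0.75746094  1.94911493  0.46503443  0.85732629
  0.6877882 ]
3.9726626431989285 0 [ 0.19659621  0.45099227 -0.50452292  1.95508736  0.29581924  0.80772873
 -1.21195679]
3.9726626431989285 -1.1 [ 0.05611381  0.42423537 -0.33027518  1.95970677  0.18958873  0.78714998
 -2.22107598]
```

View pics/d4.png

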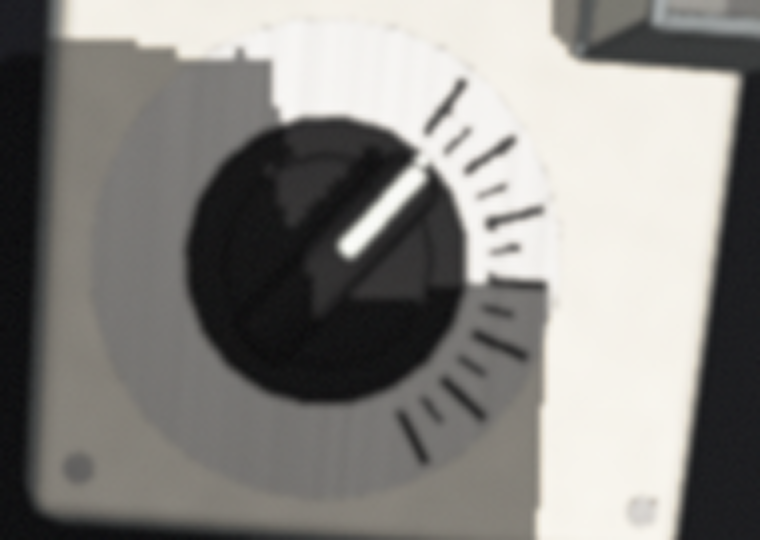

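```bash
cat >> h.py <<'E'
def turn(d): 
    q=list(robot.get_state()['qpos']); q[6]+=d; robot.goto_joints(q)
E
python3 - <<'E'
from h import *
x,y=.5177,.0823; R=down(.83+np.pi)
robot.move_ptp([x,y,.18],R); robot.gripper_to(.045)
print(robot.move_linear([x,y,.099],.08,threshold=10)); print(robot.get_state()['ee_pos'],fz(2))
robot.gripper_to(.005); s=robot.get_state(); print(s['opening'],s['force'],s['ee_pos'])
turn(-1.02); s=robot.get_state(); print(s['opening'],s['force'],s['ee_pos'],s['tool_rot'][:,1])
robot.gripper_to(.045); robot.move_linear([x,y,.18],.12); 
robot.move_linear([.45,.12,.24],.2); robot.pause(.5)
im,ci=snap('wrist','w5.png'); print(proj(ci,[.572,.16,.09]),fz(2),robot.get_state()['time'])
E
```

```text
False
[0.51802141 0.08237109 0.09946575] [ 0.17146719 -0.61890201  0.00394201]
0.012880664162136422 [-1.55849233  0.70670896  2.16789211] [0.51765317 0.08237278 0.09905147]
0.012486775844181048 [-2.58028278 -6.54465513  4.34409689] [0.51755285 0.08101703 0.09904245] [-0.19020518 -0.98174263  0.00184098]
[[225.55986782  73.05610686]] [ 0.38401082  0.32785923 -0.17549906] 22.4083
```

View pics/w5.png

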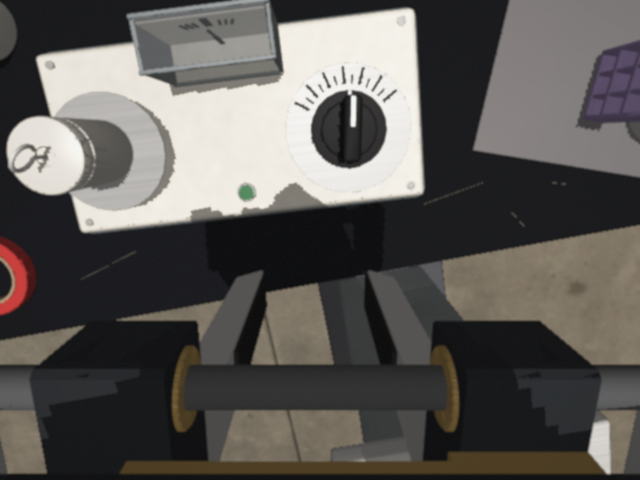

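Mass upright on the pan and dial turned to near 830 g. The needle in the hood, near (212,35), is too small to judge here, so I'll take a tilted close look from the front.

Run:
```python
from h import *
from scipy.spatial.transform import Rotation as Ro
for a in (.7,.55,.4):
    R=Ro.from_euler('y',-a).as_matrix()@down(0); p=[.42,.155,.25]
    q=robot.ik(p,R); print(a,q,R[:,2])
    if q is None: continue
    try: robot.move_ptp(p,R); break
    except robot.PlanningError as e: print(e)
im,ci=snap('wrist','w6.png'); uv=proj(ci,[.572,.155,.1])[0]; print(uv,robot.get_state()['time'])
u,v=np.clip(uv.astype(int),[80,60],[560,420]); cv2.imwrite('pics/n6.png',cv2.resize(im[v-60:v+60,u-80:u+80,::-1],None,fx=5,fy=5,interpolation=cv2.INTER_CUBIC))
```

```text
0.7 [-1.54900787 -0.3425114   0.68605126  2.46321801  1.16018847  0.79215937
 -0.07232162] [ 0.64421769  0.         -0.76484219]
[315.91825976 232.73044549] 24.975
```

View pics/n6.png

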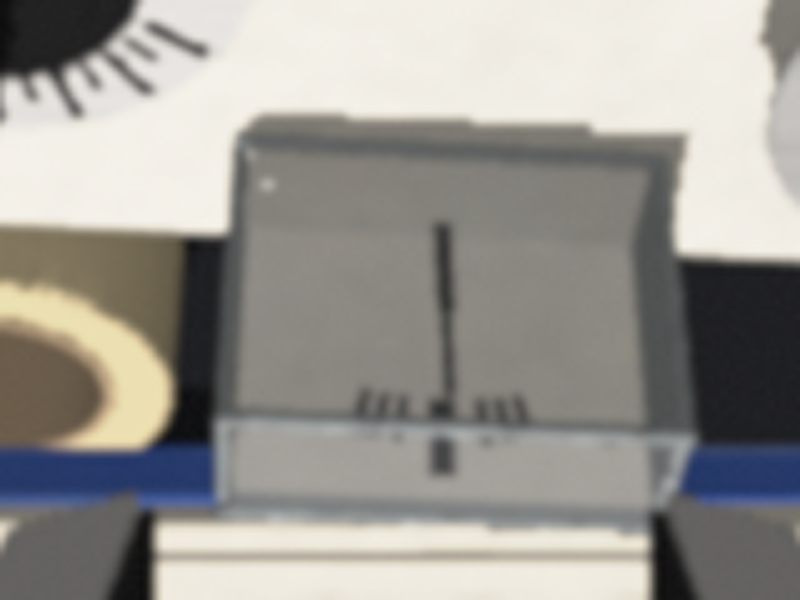

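The view is upside down, so the pan is at the right. The needle tip (450,405) lies about 9 px pan-ward of the broad mark's centre (441,412, 24 px wide). That's about +0.026 rad, inside the tolerance but near its edge, so I'll turn the dial about 0.07 more.

Run:
```python
from h import *
from scipy.spatial.transform import Rotation as Ro
x,y=.5177,.0818; R=down(np.pi-.19)
robot.move_ptp([.45,.1,.26],R); robot.move_ptp([x,y,.18],R); robot.gripper_to(.045)
print(robot.move_linear([x,y,.099],.08,threshold=10)); robot.gripper_to(.005); print(robot.get_state()['opening'],robot.get_state()['force'])
turn(-.07); print(robot.get_state()['force'])
robot.gripper_to(.045); robot.move_linear([x,y,.18],.12); robot.move_ptp([.45,.1,.26],R)
robot.move_ptp([.42,.155,.25],Ro.from_euler('y',-.7).as_matrix()@down(0))
im,ci=snap('wrist','w7.png'); print(robot.get_state()['time'])
a=cv2.resize(im[172:292,235:395,::-1],None,fx=5,fy=5,interpolation=cv2.INTER_CUBIC)
s,_=snap('side'); b=cv2.resize(s[170:330,240:420,::-1],None,fx=2.4,fy=2.4)
cv2.imwrite('pics/n7.png',cv2.resize(np.hstack([a[100:500,200:700],b[:384].copy() if 0 else cv2.resize(b,(450,400))]),(800,337)))
```

```text
False
0.01261418063834369 [-2.2897463  -4.71299407  4.48002488]
[-0.72516363 -2.80457119  3.18927972]
33.2833
```

View pics/n7.png

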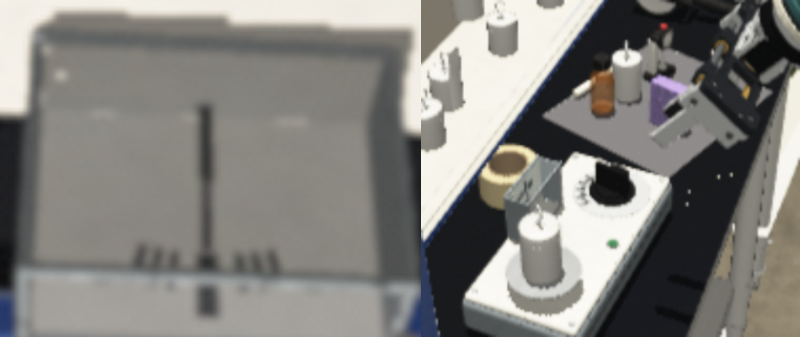

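The needle now stands on the middle of the broad mark (tip at x≈207, mark at x≈207). The mass stands upright on the pan. The gripper is clear of everything, so I'm handing in.

```bash
python3 -c "
from h import *
print(fz(3)); print(robot.sign_off())"
```

```text
[-0.01112859 -0.10569266 -0.30719854]
the job is handed in; nothing more can be done
None
```

The solid mass is standing on the pan, the pointer rests on the centre mark, and the job is handed in at about 33 s of the 72 s allowed.

- **Finding the solid mass:** I lifted the mass nearest the balance first and it weighed about 0.83 kg. That is well above the dummies' 340 g maximum, so I left the other two untouched.
- **Placing it:** I stood it on the pan slowly, stopping once the balance had taken about 5 N, then released it.
- **Setting the dial:** I turned it about 1.02 rad. The pointer then read about +0.026 rad, inside the 0.04 limit but near its edge, so I turned the dial another 0.07 rad.
- **Last checks:** The pointer was on the middle of the broad mark and the mass stood upright on the pan. The force on the tool was about zero.
- **Limits of the checks:** I didn't measure the bench objects again, but nothing in the pictures looked moved. The front dummy was hidden behind the gripper in the last side view.
- **Disagreement:** Two views of the dial's position differed by about 5 mm in y. I used the nearly overhead one, and the grip closed on the bar without trouble.

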